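Sweep the loose bearing rings into the tray

ROBOT

A 6-joint arm with a two-finger parallel gripper is mounted at the origin on a cart in front of the work surface, level with it; the furniture and walls round the work are solid. World frame = base frame: x ahead of the robot, y to its left, z up, the work surface at z = 0. Lengths are in m, angles in degrees, forces in N, time in s.
With the tool pointing down it reaches from about 0.4 to 0.825 m from the base axis. Payload 7 kg.
Tool frame: the origin (TCP) lies between the finger pads; the fingertips stand 22 mm ahead of it and the grasp point (between the pads) lies 3 mm ahead of it; z points along the fingers, y is the direction in which the jaws open and shut (so a half turn about z gives the same grasp; the last joint's range is limited). The gripper opens to 88 mm and grips with 3 to 60 N. Pads are 19 mm wide; open, the fingers measure 130 mm over their backs; the gripper's body (78 mm by 193 mm) begins 47 mm behind the grasp point.
Start: joints at [92.939, 20.546, 0.682, 0, -70.136, -16.507], TCP at [0.158, 0.656, 0.249] pointing down, gripper open.
Joint ranges: [-176.03, 176.03], [-82.01, 121.73], [-58.28, 71.71], [-173.87, 95.51], [-174.79, -0.11], [-173.66, 173.66]. Speed limits (degrees/s): [136.94, 136.94, 172.46, 180, 180, 180].

INTERFACE

Orientations are given as [roll, pitch, yaw] about the fixed x, y, z axes, in that order (R = Rz(yaw) Ry(pitch) Rx(roll)).
In Python, from plant import telemetry, cams, r gives the robot as it stands.
- The arm moves only by the tool carry_out, never from a script. Its argument "commands" is one flat list of numbers, 5 for each row, row after row: the shift along the world's x, y, z as a fraction of full scale, then the turn about the world's z as a fraction of full scale, then the gripper's target within -1 to 1 (shut at 1, half-way at 0, fully open at -1). In form: [x, y, z, turn, claw, x, y, z, turn, claw, ...]. A call has 1 to 8 rows; each row shifts and turns the commanded pose from where the row before left it; what a row does not reach is not made up. Full scale, the value 1, is 0.04 m for a shift and 4 degrees for a turn. A row lasts 1/10 s, in which the tool goes at most 50 mm and 8.59 degrees, less where a joint would pass 70% of its speed; a pose out of reach is approached as far as the arm can. A call with a number of a shift or a turn outside -1 to 1 is refused whole. A call with a gripper value outside its range is refused whole. The fingers move at their own pace and stop on an object; "grip_force" is the grip in N (left out, the last holds). Time passes only in rows, so rows that do not move let the fingers close. It gives the time, the measured TCP pose, the force and the opening at its end, in the units of the state.
- telemetry.get_state(): the state, without advancing time (a new reading comes with each control period).
- cams.capture(name): name is "scene" or "top"; returns a dict with "frame" (420x560x3 uint8, red, green, blue), "camera_matrix" (3x3 intrinsics, pixels), "camera_from_world" (4x4, takes a point from world to camera coordinates). Camera axes: x right, y down, z forward; pixel columns grow to the right and rows downward; lengths in m; the calibration is good to about 2 mm. A picture is of the moment at which its call begins. There is no depth.
- r.close_job(): hands the job in, once; it reports no verdict.
The state is a dict: "time_s": time; "joints": joint angles; "qd": joint speeds; "joint_torque": joint torques, N m; "tcp_pos": TCP position; "eef_rot": TCP orientation; "contact_force": force on the tool from outside, world axes, zero at the start; "moment": the same for the moment, N m; "gripper_width": finger opening in m.
Only numpy, scipy, OpenCV 4.12 (cv2) and the standard library are available. Lean on these libraries where they do the work, as an engineer would, in place of code of your own. Each camera call takes 0.05 s, during which the arm holds its last target. There are 200 camera calls.

TASK

Three small steel rings lie loose on the desk in front of the three-sided aluminium sweep tray. Sweep them along the desk with the fingertips through the tray's open side until all three lie flat and completely inside it. Push them gently: do not pinch them, lift them or jam them against anything, and leave the thick large steel ring, the cups, the tape and everything else where they stand.

Things in the scene. Friction and masses are not known exactly. Their poses are not given: they have to be found in the camera images.
- sweep_tray: low three-sided aluminium tray fixed to the desk, open toward the robot (yaw within 0.25 rad); grey film floor level with the desk, no lip at the mouth. Inside 190 mm wide, 100 mm deep; walls 8 mm thick, 24 mm high. Origin: middle of the open mouth, on the desk; x points into the tray, y along the mouth: the inside is x = 0 to 0.10, y = -0.095 to 0.095
- ring_a: one of three identical small plain dark steel rings, the left-hand one (+y) at the start, flat on the desk between the robot and the tray: outer diameter 40 mm, hole 24 mm, 12 mm high, about 50 g, slides freely. Origin: on its axis at its underside; z up. At the start at least 35 mm clear of every other thing
- ring_b: one of three identical small plain dark steel rings, the middle one at the start, flat on the desk between the robot and the tray: outer diameter 40 mm, hole 24 mm, 12 mm high, about 50 g, slides freely. Origin: on its axis at its underside; z up. At the start at least 35 mm clear of every other thing
- ring_c: one of three identical small plain dark steel rings, the right-hand one (-y) at the start, flat on the desk between the robot and the tray: outer diameter 40 mm, hole 24 mm, 12 mm high, about 50 g, slides freely. Origin: on its axis at its underside; z up. At the start at least 35 mm clear of every other thing
- setting_ring: the thick large dark steel setting ring, outer diameter 68 mm, 26 mm high, loose, near the front edge of the desk; stays where it is. Origin at the centre of its underside
- cup_near: white open specimen cup, 73 mm across, 41 mm high, loose, near the front edge of the desk; stays where it is. Origin at the centre of its underside
- cup_side: white open specimen cup, 73 mm across, 41 mm high, loose, on the left of the work; stays where it is. Origin at the centre of its underside
- tape: roll of tape lying flat, 100 mm across, 24 mm high, loose, on the right of the work; stays where it is. Origin at the centre of its underside
Not all that is in view belongs to the job. What is shaped like the ring_a but blue, orange or yellow is not meant.

How it is judged:
By the outcome, as a careful person would: the job done as asked, in the order asked, and still so for the second after the job is handed in, with the robot touching nothing.
It also fails if it takes over 72 s, if anything falls off the work surface, if the arm or the gripper's body presses on something with over 40 N, if the wrist force passes 120 N, or if a joint passes its speed limit or range.

## Working session

There is one attempt and no reset: what is moved stays moved. The work goes in short steps, Python scripts to look and compute and a tool call to move; the robot and the scene stay as the last step left them, time stands still between calls to the robot, and variables do not carry over. Pictures are saved under pics/ and viewed, about 8 in all and at most 12, crops included, and the job is handed in when it is done.

Besides the shell and the picture viewer there is one more tool, called after "Call:" as name(argument=value, ...) on one line, values as JSON. carry_out: Moves the arm, as the interface text tells. Shift numbers are shares of 0.04 m and turn numbers shares of 4 degrees, none past 1 either way. Its arguments: {"type":"object","properties":{"commands":{"type":"array"},"grip_force":{"type":"number"}},"required":["commands"]}

```bash
mkdir -p pics
cat > h.py <<'E'
import numpy as np, cv2
from plant import telemetry, cams, r
def cap(n,f=None):
    c=cams.capture(n)
    if f: cv2.imwrite('pics/'+f,c['frame'][:,:,::-1])
    return c
def ray(c,u,v,z):
    K=c['camera_matrix'];T=c['camera_from_world'];R=T[:3,:3];t=T[:3,3]
    o=-R.T@t; d=R.T@np.linalg.solve(K,[u,v,1.]); return o+d*(z-o[2])/d[2]
def proj(c,p):
    T=c['camera_from_world'];q=c['camera_matrix']@(T[:3,:3]@np.array(p)+T[:3,3]); return q[:2]/q[2]
E
python3 - <<'E'
from h import *
for n in('top','scene'):
    c=cap(n,n+'0.png'); T=c['camera_from_world']; print(n,-T[:3,:3].T@T[:3,3])
s=telemetry.get_state();print(s['time_s'],s['tcp_pos'],s['eef_rot'],s['gripper_width'])
E
```

```text
top [ 0.43102458 -0.13664456  1.21886611]
scene [-0.13100996 -0.88684212  0.65880697]
0.1 [0.15827881 0.6557625  0.24772619] [ 1.79914700e+02 -8.18028592e-03 -1.35729771e+01] 0.08780029255777014
```

View pics/top0.png

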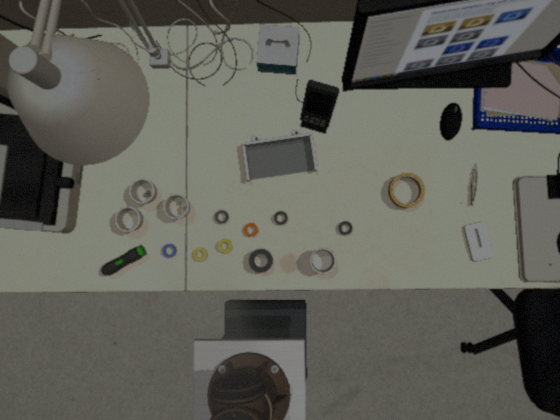

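View pics/scene0.png

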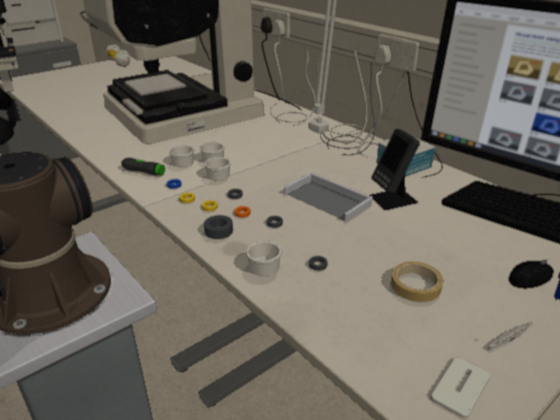

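The top view shows the dark rings at about (222,216), (280,218) and (345,228), and the tray mouth at about (280,178). An orange decoy sits at (251,229), the setting ring at (261,261), the near cup at (322,261) and the tape at (406,191).

```bash
cat >> h.py <<'E'
def rings(c,box=(200,120,370,248)):
    x0,y0,x1,y1=box;f=c['frame'][y0:y1,x0:x1].astype(int)
    m=((f.max(2)<95)&(f.max(2)-f.min(2)<30)).astype(np.uint8)
    cs,_=cv2.findContours(m,cv2.RETR_EXTERNAL,cv2.CHAIN_APPROX_NONE);o=[]
    for k in cs:
        (u,v),rad=cv2.minEnclosingCircle(k)
        if 4<rad<11: o.append((u+x0,v+y0,rad))
    return o
E
python3 - <<'E'
from h import *
c=cap('top')
for u,v,rd in rings(c): print('ring',round(u,1),round(v,1),round(rd,1),ray(c,u,v,.01).round(4))
for n,u,v,z in [('orange',251,229.5,.01),('yel',224,246,.01),('setting',261,261,.026),('cup',322,261,.041),('tape',406,191,.024),('cupside',177,207,.041)]: print(n,ray(c,u,v,z).round(3))
f=c['frame'];cv2.imwrite('pics/crop.png',cv2.resize(f[120:250,200:360,::-1],None,fx=4.8,fy=4.5,interpolation=cv2.INTER_CUBIC))
E
```

```text
ring 344.7 227.8 7.3 [ 0.467  -0.2795  0.01  ]
ring 280.0 217.5 7.2 [ 0.4989 -0.0935  0.01  ]
ring 221.0 216.5 7.2 [0.504 0.078 0.01 ]
orange [ 0.465 -0.009  0.01 ]
yel [0.418 0.069 0.01 ]
setting [ 0.375 -0.039  0.026]
cup [ 0.374 -0.211  0.041]
tape [ 0.569 -0.454  0.024]
cupside [0.531 0.198 0.041]
```

View pics/crop.png

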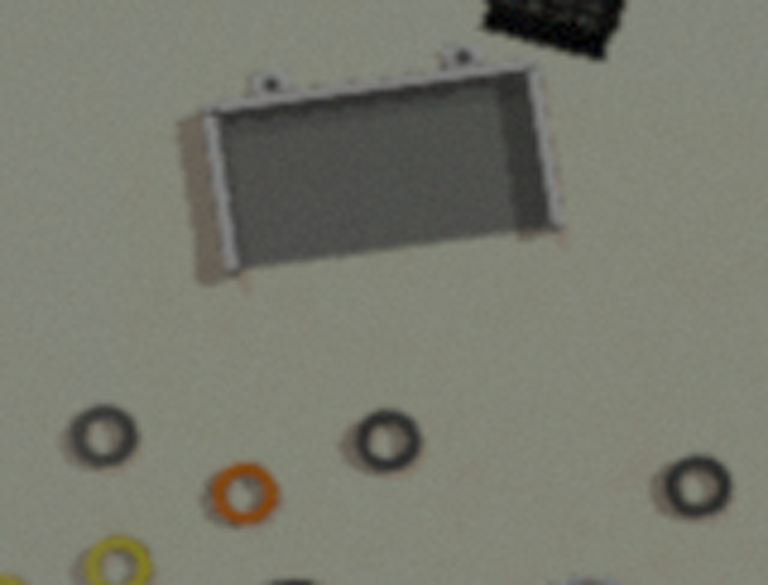

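The crop shows the inside mouth corners at about crop (240,268) and (550,228), which is px (250,179.6) and (314.6,170.7). I'll work out the tray frame and start moving toward ring_b.

```bash
cat >> h.py <<'E'
_c=cams.capture  # tray pose from the measured mouth corners
TR=dict(m=None)
def loc(p,m,yaw):
    c,s=np.cos(yaw),np.sin(yaw);d=np.array(p)[:2]-m;return np.array([c*d[0]+s*d[1],-s*d[0]+c*d[1]])
def wor(l,m,yaw):
    c,s=np.cos(yaw),np.sin(yaw);return m+np.array([c*l[0]-s*l[1],s*l[0]+c*l[1]])
E
python3 - <<'E'
from h import *
c=cap('top')
L=ray(c,249.7,179.2,0);R=ray(c,314.2,170.3,0)
print(L.round(4),R.round(4),np.linalg.norm(L-R))
m=(L+R)[:2]/2;yaw=np.arctan2(R[0]-L[0],L[1]-R[1]);print('mid',m.round(4),'yaw',np.degrees(yaw))
np.savez('tray.npz',m=m,yaw=yaw)
for u,v,_ in rings(c): print(loc(ray(c,u,v,.01),m,yaw).round(4))
for l in[(.068,0),(-.045,.047),(.045,.05),(-.045,-.05),(.045,-.05)]: print(l,wor(l,m,yaw).round(4))
for x in(243.5,246.5): print()
print('back',loc(ray(c,(538.5/4.8)+199.5,(70.5/4.5)+119.5,.024),m,yaw),loc(ray(c,(205.5/4.8)+199.5,(108.5/4.5)+119.5,.024),m,yaw))
E
```

```text
[ 0.6135 -0.0051  0.    ] [ 0.6369 -0.1951  0.    ] 0.19142122439137838
mid [ 0.6252 -0.1001] yaw 7.0159806660880575
[-0.179  -0.1587]
[-0.1246  0.022 ]
[-0.0994  0.1917]
(0.068, 0) [ 0.6927 -0.0918]
(-0.045, 0.047) [ 0.5748 -0.059 ]
(0.045, 0.05) [ 0.6638 -0.045 ]
(-0.045, -0.05) [ 0.5867 -0.1552]
(0.045, -0.05) [ 0.676  -0.1442]


back [ 0.09886913 -0.10113074] [0.10249889 0.10160432]
```

Call:
carry_out(commands=[0.75,-1,0,0.85,-1,0.75,-1,0,0.85,-1,0.75,-1,0,0.85,0,0.75,-1,0,0.85,0.45,0.75,-1,0,0,0.45,0.75,-1,0,0,0.45,0.75,-1,0,0,0.45,0.75,-1,0,0,0.45])

```text
time_s: 1.0
tcp_pos: [0.3991, 0.3343, 0.2488]
eef_rot: [-180.0, -0.0, 0.1]
contact_force: [1.1, 1.7, -0.3]
gripper_width: 0.0449
```

Call:
carry_out(commands=[0.12,-0.97,0,0,0.45,0.12,-0.97,0,0,0.45,0.12,-0.97,0,0,0.45,0.12,-0.97,0,0,0.45,0.12,-0.97,0,0,0.45,0.12,-0.97,0,0,0.45,0.12,-0.97,0,0,0.45,0.12,-0.97,0,0,0.45])

```text
time_s: 1.8
tcp_pos: [0.4366, 0.0242, 0.2488]
eef_rot: [-180.0, -0.0, 0.1]
contact_force: [0.8, -0.3, -0.6]
gripper_width: 0.0243
```

Call:
carry_out(commands=[0.11,-0.98,0,0,0.45,0.11,-0.98,0,0,0.45,0.11,-0.98,0,0,0.45,0,0,-0.9,0,0.45,0,0,-1,0,0.45,0,0,-1,0,0.45,0,0,-1,0,0.45,0,0,0,0,0.45])

```text
time_s: 2.6
tcp_pos: [0.4463, -0.0925, 0.0885]
eef_rot: [179.9, 0.5, -0.0]
contact_force: [-0.7, -0.3, 1.2]
gripper_width: 0.0242
```

Call:
carry_out(commands=[0,0,-0.6,0,0.45,0,0,-0.4,0,0.45,0,0,-0.3,0,0.45,0,0,-0.2,0,0.45,0,0,0,0,0.45])

```text
time_s: 3.1
tcp_pos: [0.4503, -0.0918, 0.033]
eef_rot: [180.0, 0.0, 0.0]
contact_force: [0.4, -0.3, -0.9]
gripper_width: 0.0239
```

Run:
```python
from h import *
c=cap('scene')
cv2.imwrite('pics/s1.png',cv2.resize(c['frame'][130:310,150:400,::-1],None,fx=3,fy=3))
s=telemetry.get_state();print(s['tcp_pos'],s['contact_force'])
```

```text
[ 0.45054259 -0.09174333  0.03338223] [0.02230541 0.33120626 0.12120727]
```

View pics/s1.png

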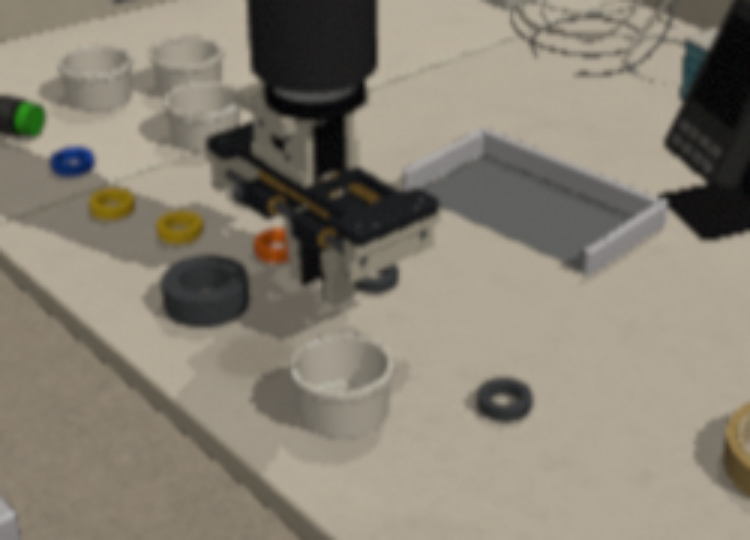

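The scene crop shows the fingers at (320,275), upright behind ring_b at (378,275) and clear of the setting ring and cup. Now the push.

Call:
carry_out(commands=[0,0,-0.16,0,0.45,0.2,0,0,0,0.45,0.2,0,0,0,0.45,0.2,0,0,0,0.45,0.2,0,0,0,0.45,0.2,0,0,0,0.45,0.25,0,0,0,0.45,0.25,0,0,0,0.45])

```text
time_s: 3.95
tcp_pos: [0.5108, -0.0919, 0.0261]
eef_rot: [180.0, 0.0, 0.0]
contact_force: [-1.3, -0.5, 0.2]
gripper_width: 0.0242
```

Call:
carry_out(commands=[0.25,0,0,0,0.45,0.25,0,0,0,0.45,0.25,0,0,0,0.45,0.25,0,0,0,0.45,0.25,0,0,0,0.45,0.25,0,0,0,0.45,0.25,0,0,0,0.45,0.25,0,0,0,0.45])

```text
time_s: 4.75
tcp_pos: [0.5908, -0.0918, 0.0261]
eef_rot: [180.0, 0.0, 0.0]
contact_force: [-0.6, -0.5, 0.4]
gripper_width: 0.0242
```

```bash
cat >> h.py <<'E'
def rep(f=None,sc=None):
    t=np.load('tray.npz');m,y=t['m'],float(t['yaw'])
    if sc: cap('scene',sc)
    c=cap('top',f)
    for u,v,rd in rings(c):
        p=ray(c,u,v,.01);print('ring',round(rd,1),p[:2].round(4),'local',loc(p,m,y).round(4))
    s=telemetry.get_state();print(s['time_s'],s['tcp_pos'].round(4),s['eef_rot'].round(1),np.round(s['contact_force'],1),'tcp local',loc(s['tcp_pos'],m,y).round(4))
E
python3 -c "
from h import *
rep('t2.png')"
```

```text
ring 6.6 [ 0.467  -0.2803] local [-0.1791 -0.1595]
ring 6.8 [0.504 0.077] local [-0.0987  0.1906]
4.8 [ 0.5925 -0.0918  0.0263] [ 1.8e+02 -1.0e-01  1.0e-01] [ 3.7  0.1 -0.5] tcp local [-0.0314  0.0122]
```

View pics/t2.png

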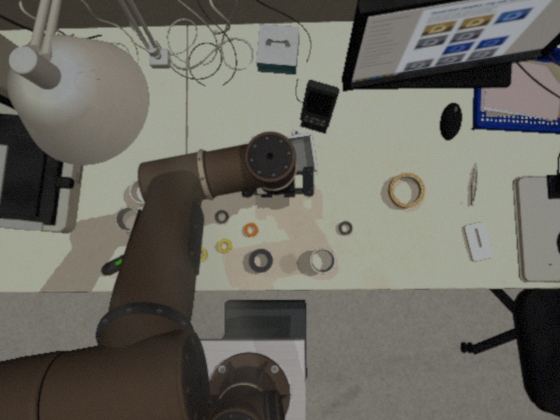

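The arm hides the tray in the top view. The other rings haven't moved. I'll finish the push on ring_b and then back off and lift.

Call:
carry_out(commands=[0.25,0,0,0,0.45,0.25,0,0,0,0.45,0.25,0,0,0,0.45,0.25,0,0,0,0.45,0.25,0,0,0,0.45,0.25,0,0,0,0.45,0.2,0,0,0,0.45,0.1,0,0,0,0.45])

```text
time_s: 5.6
tcp_pos: [0.6628, -0.0919, 0.026]
eef_rot: [180.0, -0.0, 0.0]
contact_force: [-1.1, -0.6, 1.0]
gripper_width: 0.0243
```

Call:
carry_out(commands=[0,0,0,0,0.45,-0.25,0,0,0,0.45,-0.5,0,0,0,0.45,-0.5,0,0.5,0,0.45,-0.5,0,1,0,0.45,-0.3,0.2,0.5,-1,0.45,-0.3,0.4,0,-1,0.45,-0.3,0.4,0,-1,0.45])

```text
time_s: 6.4
tcp_pos: [0.5547, -0.0517, 0.1073]
eef_rot: [-179.9, -0.1, -12.2]
contact_force: [0.5, -0.4, 0.4]
gripper_width: 0.0241
```

Call:
carry_out(commands=[-0.3,0.4,0,-1,0.45,-0.3,0.4,0,-1,0.45,-0.3,0.4,0,-1,0.45,-0.3,0.4,0,-1,0.45,-0.2,0.4,0,-1,0.45,-0.2,0.4,0,-1,0.45,0,0.4,0,-1,0.45,0,0.4,0,-1,0.45])

```text
time_s: 7.2
tcp_pos: [0.4906, 0.0763, 0.1064]
eef_rot: [-180.0, 0.0, -44.1]
contact_force: [0.3, -0.0, 0.2]
gripper_width: 0.0241
```

```bash
python3 -c "
from h import *
rep(sc='s3.png')"
```

```text
ring 7.0 [ 0.4674 -0.2796] local [-0.1786 -0.1589]
7.3 [0.4912 0.0771 0.1064] [-180.   -0.  -44.] [-0.1 -0.9  0.2] tcp local [-0.1114  0.1923]
```

View pics/s3.png

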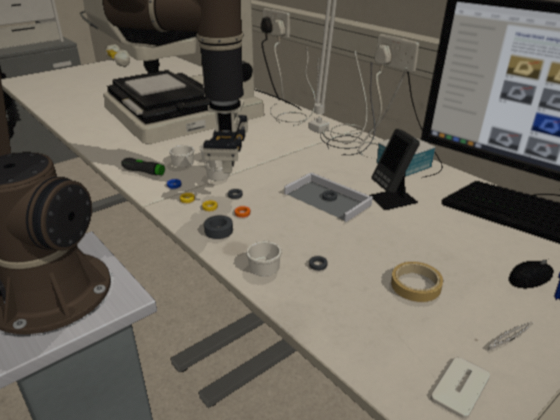

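Ring_b is in the tray, at scene px (330,196). Next I place the fingers behind ring_a at yaw −62°.

Call:
carry_out(commands=[-0.15,0.5,0,-1,0.45,0,0.45,0,-1,0.45,0,0,0,-1,0.45,0,0,0,-1,0.45,0,0,0,-0.5,0.45,0,0,-0.6,0,0.45,0,0,-0.5,0,0.45,0,0,0,0,0.45])

```text
time_s: 8.1
tcp_pos: [0.4837, 0.1123, 0.0601]
eef_rot: [179.7, -0.0, -62.0]
contact_force: [0.3, -0.1, -0.0]
gripper_width: 0.024
```

```bash
python3 -c "
from h import *
rep()
c=cap('scene')
cv2.imwrite('pics/s4.png',cv2.resize(c['frame'][110:260,130:380,::-1],None,fx=3,fy=3))"
```

```text
ring 7.2 [ 0.467  -0.2792] local [-0.1789 -0.1584]
8.15 [0.4847 0.1129 0.0615] [179.8  -0.  -61.9] [-0.3 -0.2  0.6] tcp local [-0.1135  0.2286]
```

View pics/s4.png

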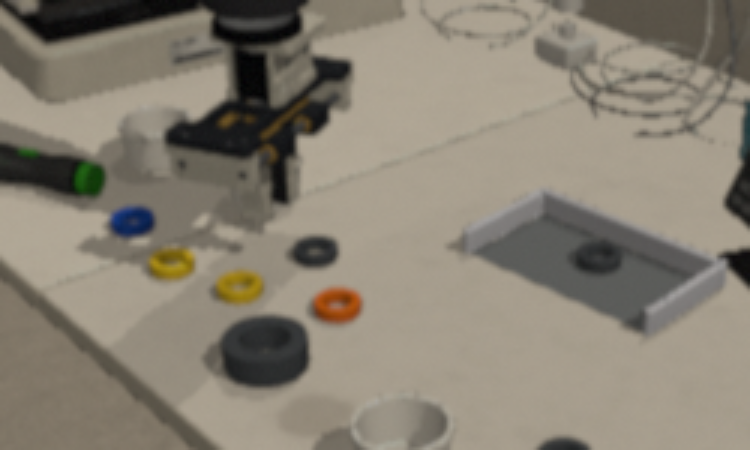

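Fingers are behind ring_a (crop (315,250)) and clear of it. Now lower and push toward the point in front of the mouth.

Call:
carry_out(commands=[0,0,-0.5,0,0.45,0,0,-0.37,0,0.45,0,0,0,0,0.45,0.09,-0.17,0,0,0.45,0.09,-0.17,0,0,0.45,0.09,-0.17,0,0,0.45,0.09,-0.17,0,0,0.45,0.09,-0.17,0,0,0.45])

```text
time_s: 9.0
tcp_pos: [0.5045, 0.0795, 0.0277]
eef_rot: [-180.0, 0.0, -62.0]
contact_force: [-0.4, 0.8, 0.3]
gripper_width: 0.0244
```

Call:
carry_out(commands=[0.115,-0.22,0,0,0.45,0.115,-0.22,0,0,0.45,0.115,-0.22,0,0,0.45,0.115,-0.22,0,0,0.45,0.115,-0.22,0,0,0.45,0.115,-0.22,0,0,0.45,0.115,-0.22,0,0,0.45,0.115,-0.22,0,0,0.45])

```text
time_s: 9.8
tcp_pos: [0.5411, 0.009, 0.0273]
eef_rot: [180.0, 0.0, -62.0]
contact_force: [0.3, -0.4, 0.1]
gripper_width: 0.024
```

Call:
carry_out(commands=[0.115,-0.22,0,0,0.45,0.115,-0.22,0,0,0.45,0.115,-0.22,0,0,0.45,0.115,-0.22,0,0,0.45,0.1,-0.18,0,0,0.45,0,0,0,0,0.45])

```text
time_s: 10.4
tcp_pos: [0.5636, -0.0336, 0.0273]
eef_rot: [180.0, -0.0, -62.0]
contact_force: [-0.2, 0.3, -0.3]
gripper_width: 0.0246
```

```bash
python3 -c "
from h import *
rep()
c=cap('scene')
cv2.imwrite('pics/s5.png',cv2.resize(c['frame'][110:260,150:400,::-1],None,fx=3,fy=3))"
```

```text
ring 6.9 [ 0.4672 -0.2793] local [-0.1787 -0.1586]
10.45 [ 0.5633 -0.0332  0.0273] [180.   0. -62.] [0.1 0.3 0.9] tcp local [-0.0533  0.074 ]
```

View pics/s5.png

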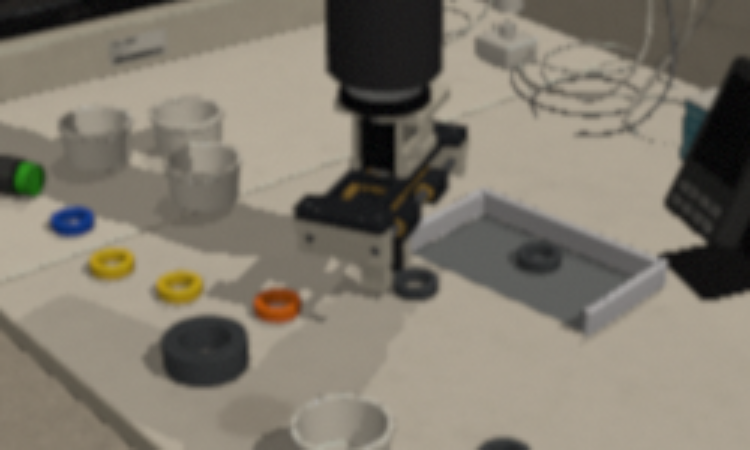

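Ring_a sits in the cradle in front of the mouth at crop (415,284). I back off and swing the fingers round it to the tray's heading, yaw 7°.

Call:
carry_out(commands=[-0.08,0.155,0,0,0.45,-0.08,0.155,0,0,0.45,-0.051,-0.051,0,1,0.45,-0.051,-0.051,0,1,0.45,-0.051,-0.051,0,1,0.45,-0.051,-0.051,0,1,0.45,-0.051,-0.051,0,1,0.45,-0.051,-0.051,0,1,0.45])

```text
time_s: 11.3
tcp_pos: [0.5441, -0.0317, 0.0275]
eef_rot: [-180.0, 0.0, -37.7]
contact_force: [0.0, 0.2, -0.4]
gripper_width: 0.0242
```

Call:
carry_out(commands=[-0.051,-0.051,0,1,0.45,-0.051,-0.051,0,1,0.45,-0.012,-0.065,0,1,0.45,-0.012,-0.065,0,1,0.45,-0.012,-0.065,0,1,0.45,-0.012,-0.065,0,1,0.45,-0.012,-0.065,0,1,0.45,-0.012,-0.065,0,1,0.45])

```text
time_s: 12.1
tcp_pos: [0.5372, -0.0514, 0.0275]
eef_rot: [-180.0, -0.0, -5.7]
contact_force: [-0.6, 0.4, -0.6]
gripper_width: 0.0241
```

Call:
carry_out(commands=[-0.012,-0.065,0,1,0.45,-0.012,-0.065,0,1,0.45,-0.012,-0.065,0,1,0.45,0,0,0,0,0.45])

```text
time_s: 12.5
tcp_pos: [0.5358, -0.0594, 0.0275]
eef_rot: [-180.0, -0.0, 6.1]
contact_force: [-0.1, 0.0, 0.4]
gripper_width: 0.0239
```

```bash
python3 -c "
from h import *
rep()
c=cap('scene')
print([ (ray(c,u,v,.008)[:2].round(3),round(u),round(v),round(rd,1)) for u,v,rd in rings(c,(270,170,370,240))])"
```

```text
ring 6.9 [ 0.4672 -0.2793] local [-0.1787 -0.1586]
12.55 [ 0.5359 -0.0594  0.0275] [-180.   -0.    6.] [0.5 0.3 0.6] tcp local [-0.0837  0.0514]
[(array([ 0.542, -0.059]), 278, 208, 5.0)]
```

Call:
carry_out(commands=[0.2,0.015,0,0,0.45,0.2,0.015,0,0,0.45,0.25,0.02,0,0,0.45,0.25,0.02,0,0,0.45,0.25,0.02,0,0,0.45,0.25,0.02,0,0,0.45,0.25,0.02,0,0,0.45,0.25,0.025,0,0,0.45])

```text
time_s: 13.4
tcp_pos: [0.613, -0.0538, 0.0272]
eef_rot: [180.0, 0.0, 6.0]
contact_force: [-0.3, 0.0, -0.2]
gripper_width: 0.0239
```

```bash
python3 -c "
from h import *
rep()"
```

```text
ring 6.6 [ 0.467  -0.2803] local [-0.1791 -0.1595]
13.45 [ 0.6147 -0.0536  0.0274] [ 1.8e+02 -1.0e-01  6.1e+00] [ 3.4 -0.4  0.4] tcp local [-0.0047  0.0475]
```

Call:
carry_out(commands=[0.25,0.03,0,0,0.45,0.25,0.03,0,0,0.45,0.2,0.02,0,0,0.45,0,0,0,0,0.45])

```text
time_s: 13.85
tcp_pos: [0.6414, -0.0504, 0.0273]
eef_rot: [180.0, -0.0, 6.0]
contact_force: [-0.1, -0.0, 0.4]
gripper_width: 0.0243
```

```bash
python3 -c "
from h import *
rep()
c=cap('scene')
cv2.imwrite('pics/s6.png',cv2.resize(c['frame'][110:260,200:450,::-1],None,fx=3,fy=3))"
```

```text
ring 6.6 [ 0.467  -0.2803] local [-0.1791 -0.1595]
13.9 [ 0.6406 -0.0505  0.0272] [-180.   -0.    6.] [-0.8 -0.6 -0.1] tcp local [0.0213 0.0474]
```

View pics/s6.png

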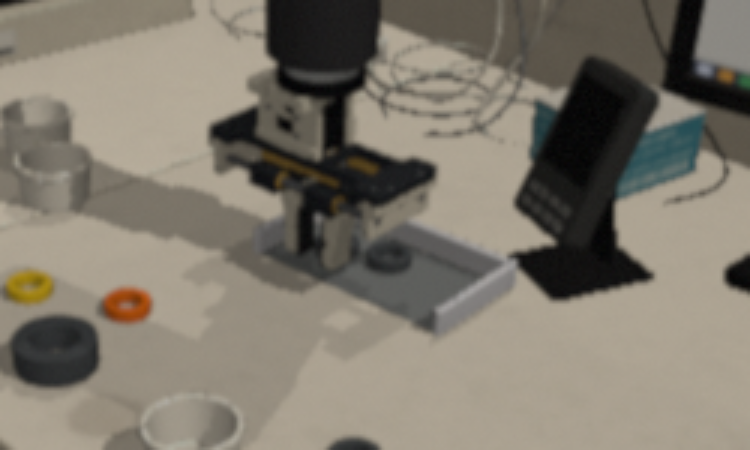

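Call:
carry_out(commands=[-0.25,-0.03,0,0,0.45,-0.5,-0.06,0,0,0.45,-0.3,-0.04,0.5,0,0.45,0,0,1,0,0.45,-0.2,-0.5,0.5,1,0.45,-0.4,-0.6,0,1,0.45,-0.4,-0.6,0,1,0.45,-0.4,-0.6,0,1,0.45])

```text
time_s: 14.75
tcp_pos: [0.5403, -0.1484, 0.1077]
eef_rot: [-180.0, -0.0, 22.2]
contact_force: [0.7, 0.5, -0.3]
gripper_width: 0.0243
```

Call:
carry_out(commands=[-0.4,-0.6,0,1,0.45,-0.4,-0.6,0,1,0.45,-0.4,-0.6,0,1,0.45,-0.4,-0.6,0,0.5,0.45,-0.4,-0.6,0,0,0.45,-0.4,-0.6,0,0,0.45,-0.2,-0.4,0,0,0.45,0,0,0,0,0.45])

```text
time_s: 15.55
tcp_pos: [0.4359, -0.3088, 0.1073]
eef_rot: [-180.0, 0.0, 35.9]
contact_force: [-0.8, 0.2, -0.1]
gripper_width: 0.0243
```

```bash
python3 -c "
from h import *
rep()"
```

```text
ring 8.7 [ 0.6422 -0.1199] local [ 0.0145 -0.0217]
ring 6.0 [ 0.6594 -0.1245] local [ 0.0309 -0.0283]
15.6 [ 0.4367 -0.3081  0.1074] [-180.    -0.    35.9] [ 0.7  0.7 -0. ] tcp local [-0.2125 -0.1834]
```

Call:
carry_out(commands=[-0.13,0.06,-0.5,0,0.45,0,0,-0.6,0,0.45,0,0,-0.5,0,0.45,0,0,-0.3,0,0.45,0,0,-0.1,0,0.45,0,0,0,0,0.45])

```text
time_s: 16.2
tcp_pos: [0.433, -0.305, 0.0272]
eef_rot: [-180.0, 0.0, 36.1]
contact_force: [-0.3, -0.6, 0.3]
gripper_width: 0.024
```

```bash
python3 -c "
from h import *
rep()
c=cap('scene')
a=c['frame'][165:225,275:380,::-1];b=c['frame'][220:295,240:345,::-1]
cv2.imwrite('pics/s7.png',cv2.resize(np.vstack([a,b]),None,fx=4.4,fy=4.4))"
```

```text
ring 6.0 [0.4308 0.007 ] local [-0.1799  0.13  ]
16.25 [ 0.4333 -0.3053  0.0278] [180.   -0.   36.1] [ 0.1 -0.7  0.9] tcp local [-0.2155 -0.1802]
```

View pics/s7.png

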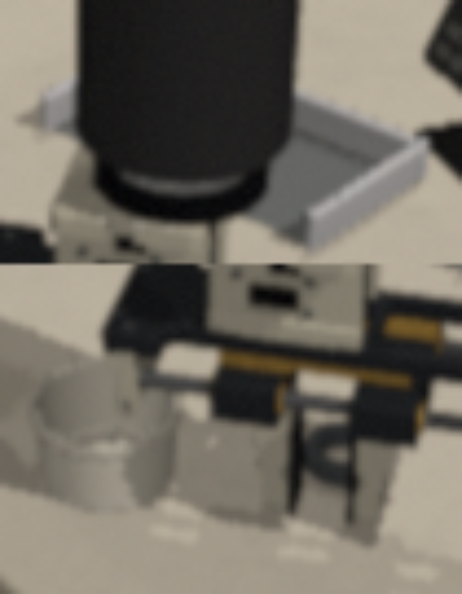

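The crop shows ring_c framed between the fingertips at (330,450), with the cup standing clear. Now the push.

Call:
carry_out(commands=[0.16,0.12,0,0,0.45,0.16,0.12,0,0,0.45,0.16,0.12,0,0,0.45,0.177,0.189,0,0,0.45,0.177,0.189,0,0,0.45,0.177,0.189,0,0,0.45,0.177,0.189,0,0,0.45,0.177,0.189,0,0,0.45])

```text
time_s: 17.1
tcp_pos: [0.4881, -0.2524, 0.0273]
eef_rot: [-180.0, 0.0, 36.0]
contact_force: [0.6, -0.4, 0.5]
gripper_width: 0.0243
```

Call:
carry_out(commands=[0.177,0.189,0,0,0.45,0.177,0.189,0,0,0.45,0.177,0.189,0,0,0.45,0.177,0.189,0,0,0.45,0.177,0.189,0,0,0.45,0.177,0.189,0,0,0.45,0.177,0.189,0,0,0.45,0.177,0.189,0,0,0.45])

```text
time_s: 17.9
tcp_pos: [0.5448, -0.1921, 0.0273]
eef_rot: [180.0, 0.0, 36.0]
contact_force: [-0.0, -1.7, 0.1]
gripper_width: 0.0239
```

Call:
carry_out(commands=[0.177,0.189,0,0,0.45,0.15,0.16,0,0,0.45,0.1,0.12,0,0,0.45,0,0,0,0,0.45])

```text
time_s: 18.3
tcp_pos: [0.5619, -0.1733, 0.0273]
eef_rot: [180.0, -0.0, 36.1]
contact_force: [-0.9, -0.2, 0.0]
gripper_width: 0.0239
```

```bash
python3 -c "
from h import *
rep()
c=cap('scene')
a=c['frame'][165:225,270:380,::-1];b=c['frame'][200:290,250:360,::-1]
cv2.imwrite('pics/s8.png',cv2.resize(c['frame'][130:290,200:420,::-1],None,fx=3.5,fy=3.5))"
```

```text
18.35 [ 0.5614 -0.1736  0.0273] [-180.    -0.    36.1] [-0.1  0.5  0.4] tcp local [-0.0723 -0.0651]
```

View pics/s8.png

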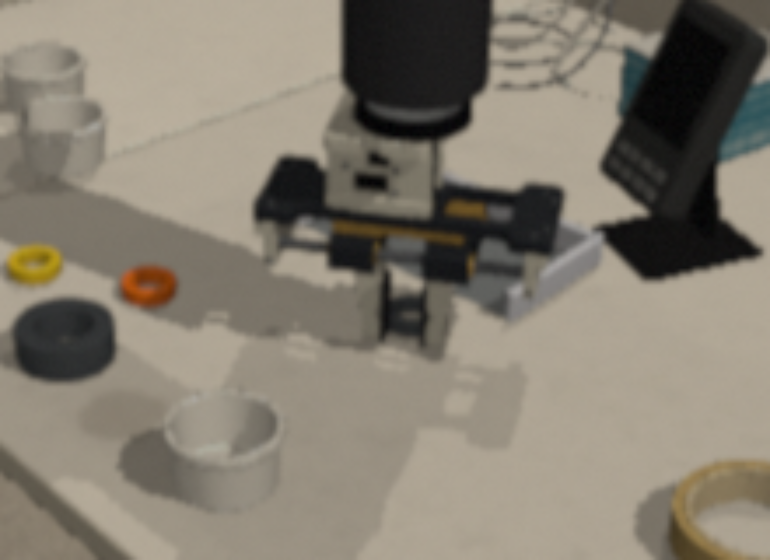

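Ring_c is cradled in front of the mouth at crop (405,310). I back off, swing to yaw 8°, then push it in.

Call:
carry_out(commands=[-0.24,-0.18,0,0,0.45,-0.024,0.06,0,-1,0.45,-0.024,0.06,0,-1,0.45,-0.024,0.06,0,-1,0.45,-0.024,0.06,0,-1,0.45,-0.024,0.06,0,-1,0.45,-0.024,0.06,0,-1,0.45,-0.024,0.06,0,-1,0.45])

```text
time_s: 19.2
tcp_pos: [0.5439, -0.165, 0.0274]
eef_rot: [-180.0, 0.0, 7.8]
contact_force: [-0.0, 0.0, 0.1]
gripper_width: 0.0242
```

Call:
carry_out(commands=[0.2,0.035,0,0,0.45,0.2,0.035,0,0,0.45,0.24,0.043,0,0,0.45,0.24,0.043,0,0,0.45,0.24,0.043,0,0,0.45])

```text
time_s: 19.7
tcp_pos: [0.5907, -0.1563, 0.0272]
eef_rot: [180.0, 0.0, 8.1]
contact_force: [-0.3, -0.4, 0.6]
gripper_width: 0.0242
```

```bash
python3 -c "
from h import *
rep()"
```

```text
19.75 [ 0.5924 -0.1561  0.0273] [ 1.8e+02 -1.0e-01  8.1e+00] [ 3.1 -0.6  0.7] tcp local [-0.0394 -0.0516]
```

Call:
carry_out(commands=[0.24,0.04,0,0,0.45,0.24,0.04,0,0,0.45,0.24,0.04,0,0,0.45,0.24,0.035,0,0,0.45,0.24,0.035,0,0,0.45,0.2,0.025,0,0,0.45,0.1,0.012,0,0,0.45,0,0,0,0,0.45])

```text
time_s: 20.55
tcp_pos: [0.6502, -0.1472, 0.0272]
eef_rot: [180.0, -0.0, 8.0]
contact_force: [-0.4, 0.3, 0.5]
gripper_width: 0.0239
```

Call:
carry_out(commands=[-0.25,-0.03,0,0,0.45,-0.5,-0.06,0,0,0.45,-0.5,-0.06,0.3,0,0.45,0,0,1,0,0.45,0,0,1,0,0.45,-0.6,0.8,1,0,0.45,-0.6,1,0,0,0.45,-0.2,1,0,0,0.45])

```text
time_s: 21.35
tcp_pos: [0.5439, -0.0448, 0.1561]
eef_rot: [-179.9, -0.1, 7.9]
contact_force: [1.1, 0.4, 0.1]
gripper_width: 0.0243
```

Call:
carry_out(commands=[-0.1,1,0,0,0.45,0,1,0,0,0.45,0,1,0,0,0.45,0,1,0,0,0.45,0,1,0,0,0.45,0,1,0,0,0.45,0,1,0,0,0.45,0,0,0,0,0.45])

```text
time_s: 22.15
tcp_pos: [0.5419, 0.2384, 0.1547]
eef_rot: [-180.0, -0.1, 8.2]
contact_force: [0.3, -0.5, -0.8]
gripper_width: 0.0242
```

```bash
python3 -c "
from h import *
rep()
c=cap('scene');d=cap('top')
a=cv2.resize(c['frame'][130:290,180:420,::-1],(600,400))
b=cv2.resize(d['frame'][125:275,200:360,::-1],None,fx=3.75/3*1,fy=3.75/3)
cv2.imwrite('pics/f.png',np.vstack([a,np.hstack([b,np.zeros((b.shape[0],600-b.shape[1],3),np.uint8)])]))"
```

```text
22.2 [0.5415 0.2364 0.1544] [-180.     0.     8.2] [-0.3  0.5  0.3] tcp local [-0.042   0.3442]
```

View pics/f.png

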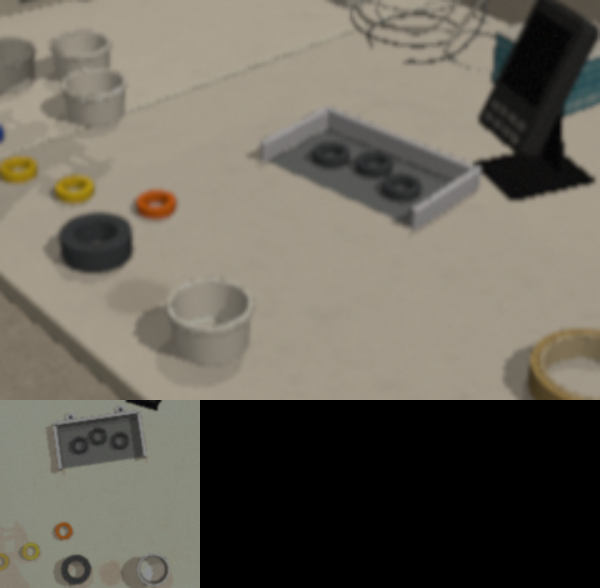

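All three rings show flat inside the tray and nothing else has moved. One numeric check in the top view, then I hand in.

```bash
python3 -c "
from h import *
t=np.load('tray.npz');c=cap('top');ok=[]
g=cv2.GaussianBlur(c['frame'].max(2),(3,3),0)
for u,v in[(263,161),(277.6,154.6),(295,158)]:
    x0,y0=int(u)-11,int(v)-11;P=g[y0:y0+23,x0:x0+23]
    Y,X=np.nonzero((P<60)&(np.hypot(*(np.mgrid[0:23,0:23]-11))<9.5))
    p=ray(c,X.mean()+x0,Y.mean()+y0,.008);l=loc(p,t['m'],float(t['yaw']));print(len(X),l.round(3));ok.append(.021<l[0]<.079 and abs(l[1])<.074)
b=cv2.imread('pics/top0.png')[:,:,::-1]
for n,(u,v) in dict(orange=(251,229),setting=(261,261),cup=(322,261),tape=(406,191),yel=(224,246),side=(177,207)).items():
    s=np.s_[v-18:v+19,u-20:u+21];print(n,cv2.phaseCorrelate(np.float32(b[s].max(2)),np.float32(c['frame'][s].max(2)))[0])
print(ok)
if all(ok): print(r.close_job())
"
```

```text
133 [0.047 0.049]
134 [0.062 0.006]
127 [ 0.044 -0.046]
orange (0.5677600965624876, 0.005028433185415793)
setting (0.5229145231444505, -0.0060827155921323595)
cup (0.491937309956505, -0.02330010894000978)
tape (0.540388022196673, -0.05847626944006734)
yel (0.47883329866150603, -0.06689593791133319)
side (0.5865591760005664, 0.11648373883523178)
[np.True_, np.True_, np.True_]
the job is handed in; nothing more can be done
None
```

All three small steel rings are in the sweep tray, lying flat and completely inside, and I handed the job in at about 22 s of the 72 s allowed. I swept them in one at a time, ring_b, then ring_a, then ring_c. The fingertips stood 24 mm apart as a cradle behind each ring, with no pinching or lifting. The wrist force stayed under about 4 N in every reading.

- **Final positions:** in the tray frame, the last top view put ring_a at (47, 49) mm, ring_b at (62, 6) mm and ring_c at (44, −46) mm. Each ring is at least 18 mm clear of the mouth and of every wall.
- **Other objects:** the setting ring, near cup, side cup, tape and orange ring, and the one yellow ring I compared, stand where they did. Each showed the same shift of about 0.5 px between pictures. It is also there on the tape, which the arm never went near, so I take it as an artefact of the comparison.
- **Robot:** the arm was standing clear, touching nothing, at hand-in.
- **Disagreements:** while the arm was in view, the automatic ring finder twice picked up false detections (shadow or arm). I ignored them. The last picture and a separate pixel check both showed all three rings inside.

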